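# Seat a cylinder head in its drilling fixture and clamp it

## Robot

A 6-joint arm with a two-finger parallel gripper is mounted at the origin on a cart in front of the work surface, level with it; the furniture and walls round the work are solid. World frame = base frame: x ahead of the robot, y to its left, z up, the work surface at z = 0. Lengths are in m, angles in rad, forces in N, time in s.
With the tool pointing down it reaches from about 0.3 to 0.775 m from the base axis. Payload 14.6 kg.
Tool frame: the origin (TCP) lies at the very end of the fingers, on their centre line; the grasp point (between the pads) lies 19 mm behind it; z points along the fingers, y is the line along which they close (so a half turn about z gives the same grasp; the last joint's range is limited). The gripper opens to 94 mm and grips with 3 to 60 N. Pads are 16 mm wide; open, the fingers measure 119 mm over their backs; the gripper's body (75 mm by 177 mm) begins 78 mm behind the grasp point.
Start: joints at [-1.386, 0.3, 1.521, -0, 1.321, -0.067], TCP at [0.137, -0.533, 0.205] pointing down, gripper open.
Joint ranges: [-3.03, 3.03], [-0.79, 2.21], [0.23, 2.52], [-1.04, 4.18], [0, 3.07], [-2.55, 2.55]. Speed limits (rad/s): [2.22, 2.22, 2.57, 3.14, 3.14, 3.14].

## Interface

Orientations are given as [roll, pitch, yaw] about the fixed x, y, z axes, in that order (R = Rz(yaw) Ry(pitch) Rx(roll)).
In Python, from station import ctrl gives the robot as it stands.
- The arm moves only by the tool carry_out, never from a script. Its argument "motion" is text: rows parted by semicolons, each of 7 numbers parted by spaces: the shift along the world's x, y, z in m, then the turn, a rotation vector about the world's x, y, z in degrees, then the closure in counts, from 0 (fully open) to 255 (shut). In form: dx dy dz wx wy wz hand; .... A call has 1 to 20 rows; each row shifts and turns the commanded pose from where the row before left it; what a row does not reach is not made up. A row lasts 1/12 s, in which the tool goes at most 41.7 mm and 7.16 degrees, less where a joint would pass 70% of its speed; a pose out of reach is approached as far as the arm can. A call is refused whole if a number of a shift passes 0.0417 or a number of a turn 7.16, either way. A call with a gripper value outside its range is refused whole. The fingers move at their own pace and stop on an object; "grip_force" is the grip in N (left out, the last holds). Time passes only in rows, so rows that do not move let the fingers close. It gives the time, the measured TCP pose, the force, the opening and the grip force at its end, in the units of the state.
- ctrl.get_obs(): the state, without advancing time (a new reading comes with each control period).
- ctrl.camera(name): name is "side" or "top"; returns a dict with "pixels" (480x640x3 uint8, red, green, blue), "range_z" (480x640 float32, m along the optical axis (not along the pixel's ray), 0 where there is no reading), "K" (3x3 intrinsics, pixels), "dist" ([k1, k2, p1, p2, k3] as OpenCV has them; the pictures are not rectified), "position" and "attitude" of the camera in the world. Camera axes: x right, y up, looking along -z (the intrinsics and any distortion apply to the point x, -y, -z); pixel columns grow to the right and rows downward; lengths in m; the calibration is good to about 2 mm. A picture is of the moment at which its call begins.
- ctrl.hand_in(): hands the job in; it is judged then, once.
The state is a dict: "time_s": time; "qpos": joint angles; "joint_vel": joint speeds; "tau": joint torques, N m; "ee_pos": TCP position; "eef_rot": TCP orientation; "force": force on the tool from outside, world axes, zero at the start; "moment": the same for the moment, N m; "grip_width": finger opening in m; "grip_force": force on a finger pad.
Only numpy, scipy, OpenCV 4.12 (cv2) and the standard library are available. Lean on these libraries where they do the work, as an engineer would, in place of code of your own. Each camera call takes 0.05 s, during which the arm holds its last target. There are 200 camera calls.

## Task

The small cylinder head lies loose on the drilling fixture and must be located for repairing its spark plug thread. With light fingertip pushes, first push its front side until its back lies flush along the steel back fence, then push its right end until its left end meets the single end pin with the back still flush on the fence, and only then press the red clamp handle fully down so that the rubber foot holds the head. Do it gently, never lift the head, and leave the piston, spark plug and screwdriver alone.

Things in the scene. Friction and masses are not known exactly. Their poses are not given: they have to be found in the camera images.
- fixture: Grey ground steel plate fixed to the bench, 215 x 290 x 12 mm (its x -120 to +95, y -130 to +160 mm). Origin: on its underside, below the middle of the seated head. +x towards the back fence (away from the robot), +y towards end pin and clamp (robot's left), z up; yaw varies by up to 0.25 rad. A seated head has its back face at x = 67 and its left end at y = 75 mm here
- fence_face (a point): Point of the back fence's front face, at x = 67, y = 0 mm of the fixture, 23 mm above the bench. The fence is a straight dark steel bar screwed to the plate along the fixture's y, x = 67 to 81, y = -100 to +85 mm, its top 34 mm above the bench
- pin_end (a point): Top centre of the upright steel end pin, 12 mm thick, its top 36 mm above the bench, at x = 0, y = 81 mm of the fixture
- handle_pivot (a point): Pivot of the red handle, its axis along the fixture's x, at y = 135, z = 72 mm of the fixture, in a steel bracket (28 mm wide in x, up to z = 81 mm) on a grey riser (46 x 60 mm, y = 95 to 155 mm). The clamp arm turns the opposite way, 1.1 times as far, about y = 109, z = 72 mm and reaches 62 mm from there over the head; handle and arm both stand up when open
- head_centre (a point): Centre of the loose cylinder head, a dark finned alloy block 132 (x) x 150 (y) x 46 mm, corners cut off, chamber side up, 0.7 to 0.95 kg, lying on the plate (z = 12 to 58 mm), axes like the fixture's when seated. It starts 14 to 34 mm short of the fence, 11 to 24 mm short of the end pin, turned by up to 0.09 rad. Oily and slippery: slides with 1 to 4 N
- head_front (a point): Middle of the head's front side (towards the robot, its -x face), half-way up: where the first push goes, straight along the fixture's x
- head_right_end (a point): Middle of the head's right end (its -y face), half-way up: where the second push goes, straight along the fixture's y; the front can be touched again if the back comes off the fence
- head_left_end (a point): Middle of the head's left end (its +y face), half-way up: it must meet the end pin
- head_back_left (a point): Point of the head's back face (its +x face) 50 mm left of its middle, half-way up: it must meet the fence
- head_back_right (a point): Point of the head's back face 50 mm right of its middle, half-way up: it must meet the fence
- clamp_handle (a joint): Angle of the red clamp handle, rad: 0 = level, pressed fully down against its stop (clamped); grows as it rises; stands at 0.7 to 1.0 at the start. Stiff: stays where it is left; takes about 5 to 8 N at the red grip, a little more at the end as the foot meets the head.
- handle_press (a point): Point on the upper side of the red handle grip (round, 17 mm thick, from 30 to 96 mm out from the handle's pivot), 70 mm out from the pivot: press here. It moves with the handle, outward and down on an arc about the pivot; when clamped it is at y = 205, z = 80 mm of the fixture.
- clamp_foot: Sprung black rubber foot, 16 mm across, under the end of the clamp arm (origin 16 mm above its underside, on the arm); when clamped it stands on the head's upper face 13 mm in from its left end and presses with about 5 N
- head: The same cylinder head; origin at the middle of its underside (1 mm in front of its centre)
- piston_mid (a point): Centre of a light grey piston, 55 mm across and 54 mm tall, standing loose on the bench at the fixture's right: leave it alone
- plug_mid (a point): Centre of a spark plug, 21 x 77 x 23 mm, lying loose on the bench in front of the fixture: leave it alone
- driver_mid (a point): Centre of an orange-handled screwdriver, 29 x 206 x 31 mm, lying loose on the bench behind the fixture: leave it alone
There are look-alikes about, which are no part of the job. Of the things that look like the head, the larger one is meant.

How it is judged:
By the outcome, as a careful person would: the job done as asked, in the order asked, and still so for the second after the job is handed in, with the robot touching nothing.
It also fails if it takes over 61 s, if anything falls off the work surface, if the arm or the gripper's body presses on something with over 40 N, if the wrist force passes 120 N, or if a joint passes its speed limit or range.

## Working session

There is one attempt and no reset: what is moved stays moved. The work goes in short steps, Python scripts to look and compute and a tool call to move; the robot and the scene stay as the last step left them, time stands still between calls to the robot, and variables do not carry over. Pictures are saved under pics/ and viewed, at most 10 in all, crops included, and the job is handed in when it is done.

Besides the shell and the picture viewer there is one more tool, called after ">>>" as name(argument=value, ...), one argument or row to a line, values as JSON. carry_out: Moves the arm, as the interface text tells. Its arguments: {"type":"object","properties":{"motion":{"type":"string"},"grip_force":{"type":"number"}},"required":["motion"]}

```bash
ls; mkdir -p pics
cat > h.py <<'E'
import numpy as np,cv2
from station import ctrl
from scipy.spatial.transform import Rotation as R
def cam(n,save=None):
    c=ctrl.camera(n)
    if save: cv2.imwrite('pics/'+save,c['pixels'][:,:,::-1])
    return c
def Rm(c):
    a=np.array(c['attitude'],float)
    return a if a.shape==(3,3) else R.from_euler('xyz',a).as_matrix() if a.size==3 else R.from_quat(a).as_matrix()
def rays(c,uv):
    p=cv2.undistortPoints(np.array(uv,float).reshape(-1,1,2),np.array(c['K']),np.array(c['dist'])).reshape(-1,2)
    return np.c_[p[:,0],-p[:,1],-np.ones(len(p))]@Rm(c).T
def onplane(c,uv,z):
    d=rays(c,uv);o=np.array(c['position']);return o+d*((z-o[2])/d[:,2])[:,None]
def cloud(c):
    z=c['range_z'];v,u=np.mgrid[:480,:640]
    P=np.array(c['position'])+rays(c,np.c_[u.ravel(),v.ravel()])*z.ravel()[:,None]
    P[z.ravel()==0]=np.nan
    return P.reshape(480,640,3)
E
python3 - <<'E'
from h import *
for n in('top','side'):
    c=cam(n,n+'0.png');print(n,c['position'],c['attitude'],np.array(c['K']).tolist(),c['dist'])
print(ctrl.get_obs())
E
```

```text
pics
top [0.4291352  0.00859234 0.93107619] [ 0.14628383 -0.0194128  -1.58203481] [[529.6985410768906, 0.0, 322.6194918248264], [0.0, 529.6985410768906, 247.11713782627126], [0.0, 0.0, 1.0]] [0.03706798 0.         0.         0.         0.        ]
side [ 0.3122508  -0.69027506  0.57808013] [ 0.97079579  0.01432822 -0.37475365] [[437.3936093924592, 0.0, 322.80190255098773], [0.0, 437.3936093924592, 242.52781275876018], [0.0, 0.0, 1.0]] [-0.11021731  0.          0.          0.          0.        ]
{'time_s': 0.1, 'qpos': array([-1.38559948e+00,  3.00415534e-01,  1.52152048e+00, -2.59010615e-05,
        1.32068982e+00, -6.65914430e-02]), 'joint_vel': array([-0.00394348, -0.00233182, -0.00096357, -0.00130895,  0.0008326 ,
        0.00049619]), 'tau': array([ 1.04960527e-03, -5.32643902e+01, -3.53282189e+01,  7.09350617e-02,
        2.35048105e-02, -6.91893024e-05]), 'ee_pos': array([ 0.13697679, -0.53242791,  0.20494244]), 'eef_rot': array([-3.14056009e+00, -4.37174385e-05,  2.51794687e-01]), 'force': array([ 0.46668785,  0.28795797, -0.03555696]), 'moment': array([ 0.00090062, -0.00635371, -0.04859604]), 'grip_force': 0.0, 'grip_width': 0.09389324496938938}
```

View pics/top0.png

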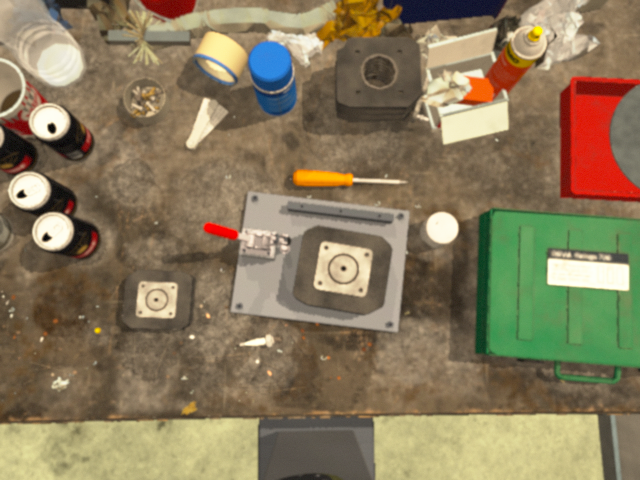

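View pics/side0.png

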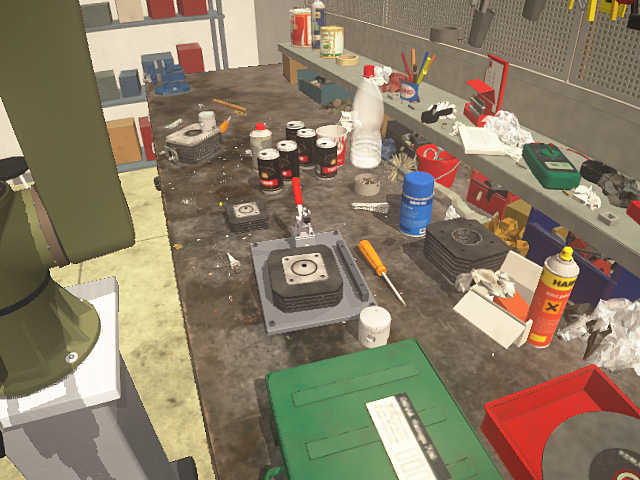

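Top view: the fixture plate's corners are near (248,192), (410,211), (396,331) and (232,313). The fence runs from (288,206) to (392,218), the head is at (343,268), and the red handle at (222,231). The piston is at (441,228), the plug at (258,341). The side view agrees.

```bash
cat > m.py <<'E'
from h import *
def rect(pts):
    (cx,cy),s,a=cv2.minAreaRect(pts.astype(np.float32));
    return cx,cy,s,a
c=cam('top');P=cloud(c)
reg=np.zeros((480,640),bool);reg[185:340,200:425]=1
z=P[...,2]
# plate
g=c['pixels'].astype(int)
pl=reg&(abs(z-.012)<.006)&(g.min(2)>85)&(g.max(2)-g.min(2)<40)
pl=cv2.morphologyEx(pl.astype(np.uint8),cv2.MORPH_OPEN,np.ones((3,3)))
n,l,st,_=cv2.connectedComponentsWithStats(pl);k=1+st[1:,4].argmax()
v,u=np.nonzero(l==k);X=onplane(c,np.c_[u,v],.012)
print('plate',st[k],rect(X[:,:2]),'z',np.median(z[l==k]))
hd=reg&(z>.045)&(z<.068);hd[:,:292]=0
n,l,st,_=cv2.connectedComponentsWithStats(hd.astype(np.uint8));k=1+st[1:,4].argmax()
v,u=np.nonzero(l==k);zz=np.median(z[l==k]);X=onplane(c,np.c_[u,v],.058)
print('head',st[k],rect(X[:,:2]),'z',zz)
red=reg&(g[...,0]>150)&(g[...,1]<70)&(g[...,2]<70)
Q=P[red];Q=Q[np.isfinite(Q[:,0])];print('red',red.sum(),Q.mean(0),Q[Q[:,2].argmax()],Q[Q[:,2].argmin()])
for name,(a,b) in dict(fence=(212,340)).items(): print(name,P[a-3:a+3,b].round(4))
E
python3 m.py
```

```text
plate [  231   192   178   140 10592] (0.5406657457351685, -0.007766589522361755, (0.2893192172050476, 0.21454274654388428), 82.50021362304688) z 0.013051665111541266
head [ 293  226   99   89 7044] (0.5193959474563599, -0.042456336319446564, (0.15118253231048584, 0.13369910418987274), 79.51798248291016) z 0.05685871816115412
red 345 [0.57300822 0.14728951 0.13146876] [0.57824416 0.16354675 0.15306371] [0.57934159 0.12928209 0.10383199]
fence [[ 0.6267 -0.0409  0.038 ]
 [ 0.6255 -0.041   0.0354]
 [ 0.6237 -0.041   0.0357]
 [ 0.6219 -0.041   0.0359]
 [ 0.6194 -0.0408  0.0392]
 [ 0.619  -0.0411  0.0327]]
```

>>> carry_out(
  motion="0.0094 0.0236 0 0 0 0 255;0.0094 0.0236 0 0 0 0 255;0.0094 0.0236 0 0 0 0 255;0.0094 0.0236 0 0 0 0 255;0.0094 0.0236 0 0 0 0 255;0.0094 0.0236 0 0 0 0 255;0.0094 0.0236 0 0 0 0 255;0.0094 0.0236 0 0 0 0 255;0.0094 0.0236 0 0 0 0 255;0.0094 0.0236 0 0 0 0 255;0.0094 0.0236 0 0 0 0 255;0.0094 0.0236 0 0 0 0 255",
  grip_force=20,
)

```text
time_s: 1.15
ee_pos: [0.25, -0.2482, 0.2054]
eef_rot: [-3.142, -0.0, 0.252]
force: [0.7, 0.0, -0.7]
grip_width: 0.0175
grip_force: 0.0
```

>>> carry_out(
  motion="0.015 0.0184 0 0 0 -2 255;0.015 0.0184 0 0 0 -2 255;0.015 0.0184 0 0 0 -2 255;0.015 0.0184 0 0 0 -2 255;0.015 0.0184 0 0 0 -2 255;0.015 0.0184 0 0 0 -2 255;0.015 0.0184 0 0 0 -2 255;0.015 0.0184 0 0 0 -2 255;0.015 0.0184 0 0 0 -2 255;0.015 0.0184 0 0 0 -2 255;0.015 0.0184 0 0 0 -2 255;0 0 0 0 0 0 255;0 0 0 0 0 0 255",
)

```text
time_s: 2.23
ee_pos: [0.4148, -0.0465, 0.2051]
eef_rot: [3.142, 0.001, -0.13]
force: [1.0, 0.1, -0.5]
grip_width: 0.0001
grip_force: 0.0
```

>>> carry_out(
  motion="0.007 0.009 -0.02 0 0 0 255;0.007 0.009 -0.02 0 0 0 255;0 0 -0.025 0 0 0 255;0 0 -0.025 0 0 0 255;0 0 -0.025 0 0 0 255;0 0 -0.025 0 0 0 255;0 0 -0.02 0 0 0 255;0 0 -0.015 0 0 0 255;0 0 0 0 0 0 255;0 0 0 0 0 0 255",
)

```text
time_s: 3.07
ee_pos: [0.4283, -0.0297, 0.0305]
eef_rot: [3.142, 0.001, -0.132]
force: [0.5, 0.2, 0.1]
grip_width: 0.0004
grip_force: 0.0
```

```bash
cat >> h.py <<'E'
O=np.array([.5511,-.0243]);YW=np.deg2rad(-7.5)
def fix(p): 
    d=np.array(p)[...,:2]-O;c,s=np.cos(YW),np.sin(YW);return np.stack([d[...,0]*c+d[...,1]*s,-d[...,0]*s+d[...,1]*c],-1)
def show(a,b,name):
    o=cv2.resize(cv2.imread('pics/'+a)[170:345,190:430],None,fx=2.5,fy=2.5,interpolation=3)
    cv2.imwrite('pics/'+name,o)
E
python3 - <<'E'
from h import *
c=cam('side','s1.png');cv2.imwrite('pics/s1c.png',cv2.resize(cv2.imread('pics/s1.png')[170:360,220:420],None,fx=3,fy=3))
o=ctrl.get_obs();print(o['ee_pos'],fix(o['ee_pos']),o['force'])
E
```

```text
[ 0.42891474 -0.02960975  0.03121167] [-0.12044688 -0.0212127 ] [-0.37013701 -0.38596507 -0.4475111 ]
```

View pics/s1c.png

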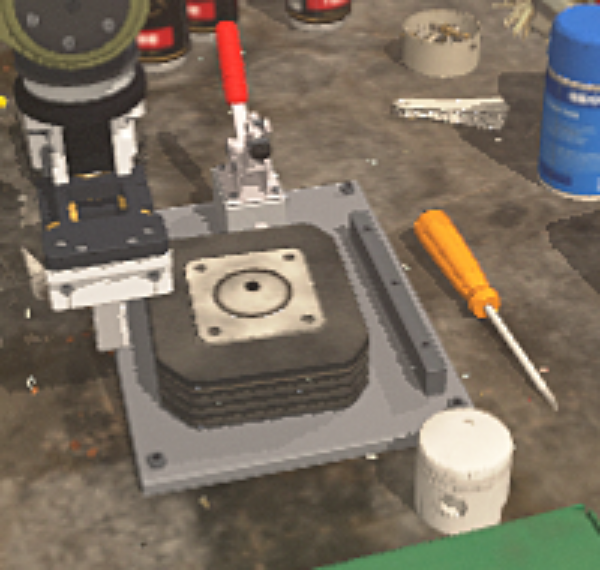

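The gripper (crop ~(110,300)) stands clear in front of the head. The fence, piston and handle are free. Next, the push along the fixture's +x.

>>> carry_out(
  motion="0.003 -0.0004 0 0 0 0 255;0.003 -0.0004 0 0 0 0 255;0.003 -0.0004 0 0 0 0 255;0.003 -0.0004 0 0 0 0 255;0.002 -0.00026 0 0 0 0 255;0.002 -0.00026 0 0 0 0 255;0.002 -0.00026 0 0 0 0 255;0.002 -0.00026 0 0 0 0 255;0.002 -0.00026 0 0 0 0 255;0.002 -0.00026 0 0 0 0 255;0.002 -0.00026 0 0 0 0 255;0.002 -0.00026 0 0 0 0 255",
)

```text
time_s: 4.12
ee_pos: [0.4569, -0.0327, 0.0303]
eef_rot: [-3.142, 0.0, -0.132]
force: [-3.3, -0.2, -0.7]
grip_width: 0.0004
grip_force: 1.5
```

>>> carry_out(
  motion="0.0015 -0.0002 0 0 0 0 255;0.0015 -0.0002 0 0 0 0 255;0.0015 -0.0002 0 0 0 0 255;0.0015 -0.0002 0 0 0 0 255;0.0015 -0.0002 0 0 0 0 255;0.0015 -0.0002 0 0 0 0 255;0.0015 -0.0002 0 0 0 0 255",
)

```text
time_s: 4.7
ee_pos: [0.4675, -0.0342, 0.0304]
eef_rot: [-3.142, 0.0, -0.132]
force: [-2.3, 0.0, -1.0]
grip_width: 0.0004
grip_force: 1.4
```

Run:
```python
from h import *
o=ctrl.get_obs();print(o['ee_pos'],fix(o['ee_pos']),o['force'])
```

```text
[ 0.46746589 -0.03415047  0.03044203] [-0.08163286 -0.02068264] [-2.33923734  0.04458301 -0.97901096]
```

>>> carry_out(
  motion="0.001 -0.00013 0 0 0 0 255;0.001 -0.00013 0 0 0 0 255;0.001 -0.00013 0 0 0 0 255;0.001 -0.00013 0 0 0 0 255;0.001 -0.00013 0 0 0 0 255",
)

```text
time_s: 5.12
ee_pos: [0.4724, -0.0348, 0.0305]
eef_rot: [-3.142, -0.0, -0.132]
force: [-2.0, -0.1, -1.1]
grip_width: 0.0001
grip_force: 1.5
```

>>> carry_out(
  motion="0.0005 -0.00007 0 0 0 0 255;0.0005 -0.00007 0 0 0 0 255;0.0005 -0.00007 0 0 0 0 255",
)

```text
time_s: 5.37
ee_pos: [0.4739, -0.035, 0.0305]
eef_rot: [3.142, 0.0, -0.132]
force: [-1.9, -0.2, -0.3]
grip_width: 0.0002
grip_force: 1.5
```

>>> carry_out(
  motion="0.0005 -0.00007 0 0 0 0 255;0.0005 -0.00007 0 0 0 0 255",
)

```text
time_s: 5.53
ee_pos: [0.4744, -0.0351, 0.0304]
eef_rot: [3.141, 0.001, -0.132]
force: [-7.8, -0.0, 3.0]
grip_width: 0.0007
grip_force: 3.8
```

>>> carry_out(
  motion="0.0003 -0.00004 0 0 0 0 255;0.0003 -0.00004 0 0 0 0 255;0 0 0 0 0 0 255",
)

```text
time_s: 5.78
ee_pos: [0.4747, -0.0353, 0.0303]
eef_rot: [3.141, 0.002, -0.132]
force: [-8.0, -1.3, 2.6]
grip_width: 0.0005
grip_force: 4.0
```

```bash
python3 m.py
python3 - <<'E'
from h import *
c=cam('top','t2.png');show('t2.png',0,'t2c.png')
o=ctrl.get_obs();print(o['ee_pos'],fix(o['ee_pos']),o['force'])
P=cloud(c);f=fix(P);z=P[...,2]
# gap: per fixture-y bin, back edge of head (z>.045) from fix coords
for y0 in range(-80,60,20):
    m=(abs(f[...,1]-y0/1000)<.008)&(z>.047)&(z<.065)&(f[...,0]>.02)&(f[...,0]<.09)
    print(y0,np.percentile(f[m][:,0],[98]) if m.sum() else None)
E
```

```text
plate [ 231  192  178  128 6314] (0.5407797694206238, -0.007792547345161438, (0.28938305377960205, 0.21434828639030457), 82.51504516601562) z 0.013062807094863627
head [ 296  210   96   55 3626] (0.5675705671310425, -0.04641089588403702, (0.15135811269283295, 0.09341929852962494), 82.32135009765625) z 0.05693796351853203
red 344 [0.57291386 0.14723889 0.13153723] [0.57378294 0.16206589 0.15265152] [0.56493697 0.12910167 0.10383591]
fence [[ 0.6271 -0.041   0.0362]
 [ 0.6256 -0.0411  0.0349]
 [ 0.624  -0.0411  0.0342]
 [ 0.6212 -0.0408  0.0388]
 [ 0.616  -0.0399  0.0553]
 [ 0.6144 -0.0399  0.0547]]
[ 0.47475231 -0.0353169   0.03033381] [-0.07425653 -0.02088803] [-8.14912544 -1.35621418  2.72217738]
-80 [0.06275638]
-60 [0.06491907]
-40 [0.06568068]
-20 [0.06542174]
0 [0.06524493]
20 [0.06544951]
40 [0.06355205]
```

View pics/t2c.png

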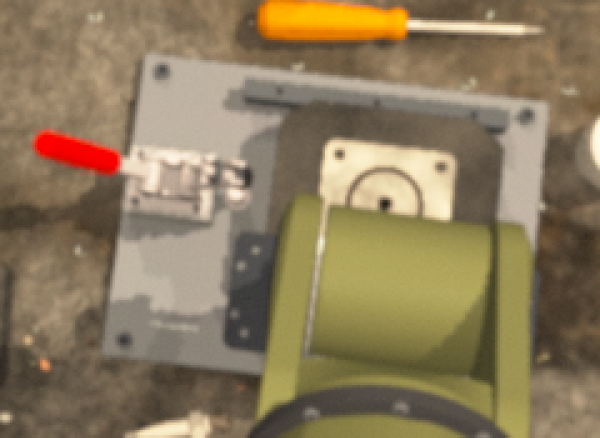

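The head's yaw (82.3°) matches the plate's (82.5°), and its back edge is straight along the fence at the same gap, within the camera's error. It lies flush. Next, back off and go round to the right end.

>>> carry_out(
  motion="-0.002 0.00026 0 0 0 0 255;-0.005 0.0007 0 0 0 0 255;-0.006 0.0008 0 0 0 0 255;-0.007 0.0009 0 0 0 0 255;0 0 0.03 0 0 0 255;0 0 0.03 0 0 0 255;0 0 0.03 0 0 0 255;0.0135 -0.0179 0 0 0 0 255;0.0135 -0.0179 0 0 0 0 255;0.0135 -0.0179 0 0 0 0 255;0.0135 -0.0179 0 0 0 0 255;0.0135 -0.0179 0 0 0 0 255;0.0135 -0.0179 0 0 0 0 255;0 0 0 0 0 0 255;0 0 0 0 0 0 255",
)

```text
time_s: 7.13
ee_pos: [0.5361, -0.1402, 0.1201]
eef_rot: [-3.141, 0.0, -0.133]
force: [-0.5, 0.8, -0.6]
grip_width: 0.0002
grip_force: 0.0
```

```bash
python3 - <<'E'
from h import *
o=ctrl.get_obs();print(o['ee_pos'],fix(o['ee_pos']),o['force'])
E
python3 m.py
```

```text
[ 0.53609091 -0.14023779  0.12008932] [ 0.00025223 -0.116905  ] [-0.51426147  0.83093836 -0.55305906]
plate [ 231  192  144  137 8533] (0.5434508323669434, 0.013406842947006226, (0.24655663967132568, 0.2145986258983612), 82.48228454589844) z 0.0130149511744726
head [ 295  210   91   87 5475] (0.5478499531745911, -0.04131533205509186, (0.14652137458324432, 0.13386376202106476), 82.31324768066406) z 0.056983818613816406
red 342 [0.57294147 0.14723981 0.1317181 ] [0.57246297 0.16370189 0.15168405] [0.56499297 0.12915137 0.10349475]
fence [[ 0.627  -0.041   0.0364]
 [ 0.6255 -0.041   0.0354]
 [ 0.6239 -0.0411  0.0345]
 [ 0.6214 -0.0408  0.038 ]
 [ 0.6157 -0.0398  0.0566]
 [ 0.6142 -0.0398  0.0557]]
```

>>> carry_out(
  motion="0 0 -0.025 0 0 0 255;0 0 -0.025 0 0 0 255;0 0 -0.025 0 0 0 255;0 0 -0.015 0 0 0 255;0 0 0 0 0 0 255;0.0004 0.003 0 0 0 0 255;0.0004 0.003 0 0 0 0 255;0.0003 0.002 0 0 0 0 255;0.0002 0.0015 0 0 0 0 255;0.0002 0.0015 0 0 0 0 255;0.0002 0.0015 0 0 0 0 255;0.0002 0.0015 0 0 0 0 255;0.0002 0.0015 0 0 0 0 255;0.0002 0.0015 0 0 0 0 255",
)

```text
time_s: 8.35
ee_pos: [0.5388, -0.1229, 0.0305]
eef_rot: [3.141, -0.0, -0.132]
force: [-0.2, -4.0, 1.5]
grip_width: 0.0004
grip_force: 2.0
```

>>> carry_out(
  motion="0.0002 0.0015 0 0 0 0 255;0.0002 0.0015 0 0 0 0 255;0.0002 0.0015 0 0 0 0 255;0.0002 0.0015 0 0 0 0 255",
)

```text
time_s: 8.68
ee_pos: [0.5396, -0.1168, 0.0304]
eef_rot: [3.142, 0.0, -0.132]
force: [-0.6, -3.3, 1.7]
grip_width: 0.0005
grip_force: 2.0
```

```bash
python3 - <<'E'
from h import *
o=ctrl.get_obs();print(o['ee_pos'],fix(o['ee_pos']),o['force'])
E
python3 m.py | grep head
```

```text
[ 0.53955589 -0.11680117  0.03043364] [ 0.00062848 -0.09321662] [-0.64970716 -3.28809069  1.6740392 ]
head [ 292  210   75   85 4205] (0.5510318875312805, -0.014626026153564453, (0.12135621905326843, 0.1338457614183426), 82.31185913085938) z 0.05693201704355788
```

>>> carry_out(
  motion="0.00013 0.001 0 0 0 0 255;0.00013 0.001 0 0 0 0 255;0.00013 0.001 0 0 0 0 255;0.00013 0.001 0 0 0 0 255",
)

```text
time_s: 9.07
ee_pos: [0.54, -0.1129, 0.0304]
eef_rot: [-3.142, 0.0, -0.132]
force: [-1.3, -3.5, 1.7]
grip_width: 0.0006
grip_force: 1.9
```

>>> carry_out(
  motion="0.00007 0.0005 0 0 0 0 255;0.00007 0.0005 0 0 0 0 255",
)

```text
time_s: 9.23
ee_pos: [0.5402, -0.1119, 0.0304]
eef_rot: [-3.142, 0.0, -0.132]
force: [-0.5, -3.6, 1.3]
grip_width: 0.0005
grip_force: 1.9
```

>>> carry_out(
  motion="0.00007 0.0005 0 0 0 0 255;0 0 0 0 0 0 255",
)

```text
time_s: 9.4
ee_pos: [0.5402, -0.1113, 0.0304]
eef_rot: [-3.141, 0.0, -0.132]
force: [0.7, -1.6, 1.9]
grip_width: 0.0
grip_force: 1.3
```

>>> carry_out(
  motion="0.00007 0.0005 0 0 0 0 255;0.00007 0.0005 0 0 0 0 255",
)

```text
time_s: 9.57
ee_pos: [0.5403, -0.1111, 0.0304]
eef_rot: [3.14, -0.0, -0.132]
force: [-1.9, -12.8, 0.7]
grip_width: 0.0003
grip_force: 6.4
```

>>> carry_out(
  motion="0.00005 0.0004 0 0 0 0 255;0.00005 0.0004 0 0 0 0 255",
)

```text
time_s: 9.73
ee_pos: [0.5403, -0.1111, 0.0305]
eef_rot: [3.139, -0.0, -0.132]
force: [-3.0, -18.5, 1.8]
grip_width: 0.0004
grip_force: 8.9
```

Firm contact at TCP y ≈ -87.5 mm in the fixture, as predicted for the head against the pin. Back off, lift and look.

>>> carry_out(
  motion="-0.0002 -0.0015 0 0 0 0 255;-0.0005 -0.004 0 0 0 0 255;-0.001 -0.008 0 0 0 0 255;-0.001 -0.008 0 0 0 0 255;0 0 0.03 0 0 0 255;0 0 0.03 0 0 0 255;0 0 0.03 0 0 0 255;0 0 0.03 0 0 0 255;0 0 0 0 0 0 255",
)

```text
time_s: 10.48
ee_pos: [0.5398, -0.1323, 0.1564]
eef_rot: [3.14, -0.008, -0.132]
force: [0.5, -0.2, 0.6]
grip_width: 0.0006
grip_force: 0.0
```

```bash
sed -i 's/hd\[:,:292\]=0/hd[:,:270]=0/' m.py; python3 m.py | head -4
python3 - <<'E'
from h import *
c=cam('top','t3.png');show('t3.png',0,'t3c.png')
P=cloud(c);f=fix(P);z=P[...,2]
for y0 in range(-60,80,20):
    m=(abs(f[...,1]-y0/1000)<.008)&(z>.047)&(z<.065)&(f[...,0]>.02)&(f[...,0]<.09)
    print(y0,np.percentile(f[m][:,0],[98]) if m.sum() else None)
for x0 in range(-45,46,15):
    m=(abs(f[...,0]-x0/1000)<.005)&(z>.05)&(z<.062)&(f[...,1]>.0)&(f[...,1]<.088)
    print('L',x0,np.percentile(f[m][:,1],[98]) if m.sum() else None)
o=ctrl.get_obs();print(o['ee_pos'],fix(o['ee_pos']),o['force'])
E
```

```text
plate [ 231  246  141   83 5576] (0.4990917146205902, 0.023484818637371063, (0.23827730119228363, 0.12388408929109573), 82.40284729003906) z 0.013033668264522458
head [ 283  209   94   87 6006] (0.5497785210609436, -0.02391224354505539, (0.1513674259185791, 0.1338488608598709), 82.32783508300781) z 0.056991600575151735
red 343 [0.5728925  0.14724757 0.13156243] [0.5767926  0.16357822 0.15275595] [0.56485991 0.12903328 0.10430532]
fence [[ 0.6265 -0.0409  0.0387]
-60 None
-40 [0.05398403]
-20 [0.0651814]
0 [0.06504553]
20 [0.06511062]
40 [0.06517385]
60 [0.06312202]
L -45 [0.07439885]
L -30 [0.07440562]
L -15 [0.07471584]
L 0 [0.07368705]
L 15 [0.07225051]
L 30 [0.07427368]
L 45 [0.07404037]
[ 0.53799483 -0.13165981  0.15112837] [ 0.00102021 -0.1081519 ] [ 0.43413685 -0.35554474  0.23319389]
```

View pics/t3c.png

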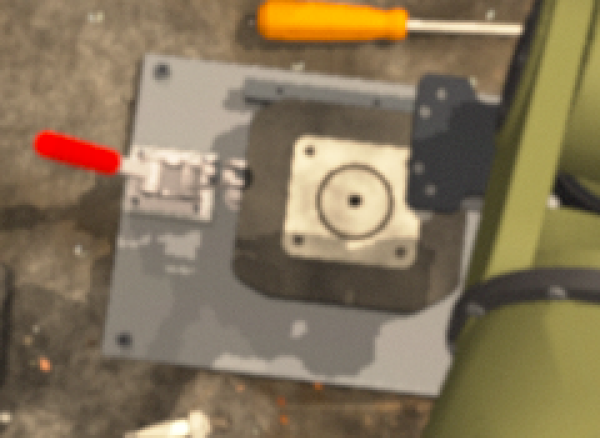

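The head is still flush (82.33°) and its left end is at the pin (y ≈ 74.4 mm in the fixture). Next, the handle.

>>> carry_out(
  motion="0 0 0.025 0 0 0 255;0 0 0.025 0 0 0 255;0.0034 0.0264 0 0 0 0 255;0.0034 0.0264 0 0 0 0 255;0.0034 0.0264 0 0 0 0 255;0.0034 0.0264 0 0 0 0 255;0.0034 0.0264 0 0 0 0 255;0.0034 0.0264 0 0 0 0 255;0.0034 0.0264 0 0 0 0 255;0.0034 0.0264 0 0 0 0 255;0.0034 0.0264 0 0 0 0 255;0.0034 0.0264 0 0 0 0 255;0 0 -0.01 0 0 0 255;0 0 -0.02 0 0 0 255;0 0 -0.01 0 0 0 255;0 0 0 0 0 0 255;0 0 0 0 0 0 255",
)

```text
time_s: 12.0
ee_pos: [0.5715, 0.1321, 0.1596]
eef_rot: [3.141, 0.002, -0.133]
force: [-0.6, 0.4, 0.8]
grip_width: 0.0008
grip_force: 0.0
```

Run:
```python
from h import *
c=cam('side','s4.png');cv2.imwrite('pics/s4c.png',cv2.resize(cv2.imread('pics/s4.png')[130:330,220:420],None,fx=3,fy=3))
o=ctrl.get_obs();print(o['ee_pos'],fix(o['ee_pos']),o['force'],o['qpos'])
```

```text
[0.57194732 0.13225037 0.16062783] [0.00023504 0.15793218] [-0.37096383  0.62728572  0.3611706 ] [1.64837136e-01 4.20104398e-01 1.46501618e+00 2.30634026e-05
 1.25664339e+00 1.86851187e+00]
```

View pics/s4c.png

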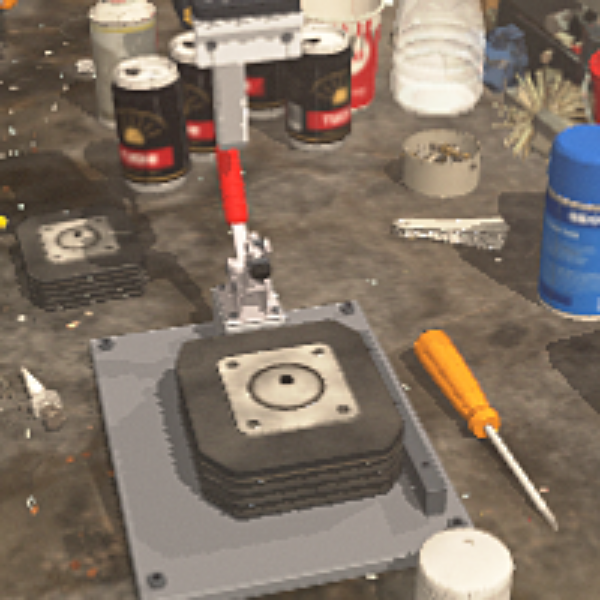

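The finger (crop ~(230,110)) is lined up over the red grip (230,190), and the head sits against the fence. Lower to touch, watching the force.

>>> carry_out(
  motion="0 0 -0.01 0 0 0 255;0 0 -0.008 0 0 0 255;0 0 -0.004 0 0 0 255;0 0 -0.002 0 0 0 255;0 0 0 0 0 0 255",
)

```text
time_s: 12.47
ee_pos: [0.5716, 0.1328, 0.1359]
eef_rot: [3.141, 0.001, -0.132]
force: [-0.2, -0.9, 0.6]
grip_width: 0.001
grip_force: 0.0
```

>>> carry_out(
  motion="0 0.001 -0.002 0 0 0 255;0 0.001 -0.002 0 0 0 255;0.0002 0.002 -0.002 0 0 0 255;0.0002 0.002 -0.002 0 0 0 255",
)

```text
time_s: 12.8
ee_pos: [0.5723, 0.139, 0.1284]
eef_rot: [-3.142, -0.0, -0.132]
force: [-0.3, -1.6, 5.3]
grip_width: 0.0003
grip_force: 2.1
```

Contact is where expected (θ ≈ 0.8). Follow the arc.

>>> carry_out(
  motion="0.00035 0.0026 -0.0023 0 0 0 255;0.00035 0.0026 -0.0023 0 0 0 255;0.0003 0.0025 -0.0026 0 0 0 255;0.0003 0.0025 -0.0026 0 0 0 255;0.0003 0.0021 -0.0027 0 0 0 255;0.0003 0.0021 -0.0027 0 0 0 255;0.00025 0.0019 -0.003 0 0 0 255;0.00025 0.0019 -0.003 0 0 0 255",
)

```text
time_s: 13.47
ee_pos: [0.5752, 0.1577, 0.1079]
eef_rot: [-3.141, -0.002, -0.132]
force: [-0.0, 2.1, 6.5]
grip_width: 0.0004
grip_force: 2.6
```

>>> carry_out(
  motion="0.0002 0.0016 -0.0031 0 0 0 255;0.0002 0.0016 -0.0031 0 0 0 255;0.00016 0.0012 -0.0033 0 0 0 255;0.00016 0.0012 -0.0033 0 0 0 255;0.00013 0.001 -0.0034 0 0 0 255;0.00013 0.001 -0.0033 0 0 0 255",
)

```text
time_s: 13.97
ee_pos: [0.5762, 0.1656, 0.0884]
eef_rot: [-3.14, -0.002, -0.132]
force: [1.1, 2.8, 5.8]
grip_width: 0.0004
grip_force: 2.7
```

>>> carry_out(
  motion="0.0001 0.0006 -0.002 0 0 0 255;0.0001 0.0006 -0.002 0 0 0 255;0 0.0003 -0.0015 0 0 0 255;0 0 -0.001 0 0 0 255;0 0 0 0 0 0 255",
)

```text
time_s: 14.38
ee_pos: [0.5764, 0.167, 0.0818]
eef_rot: [-3.14, -0.002, -0.132]
force: [1.0, 2.9, 4.8]
grip_width: 0.0005
grip_force: 2.5
```

>>> carry_out(
  motion="0 0 -0.001 0 0 0 255;0 0 -0.0005 0 0 0 255",
)

```text
time_s: 14.55
ee_pos: [0.5764, 0.1671, 0.0807]
eef_rot: [-3.14, -0.002, -0.132]
force: [0.2, 3.5, 9.3]
grip_width: 0.0005
grip_force: 4.5
```

>>> carry_out(
  motion="0 0 -0.0005 0 0 0 255;0 0 -0.0005 0 0 0 255;0 0 0 0 0 0 255",
)

```text
time_s: 14.8
ee_pos: [0.5765, 0.1672, 0.0802]
eef_rot: [-3.14, -0.002, -0.132]
force: [-3.0, 4.1, 12.8]
grip_width: -0.0002
grip_force: 6.3
```

>>> carry_out(
  motion="0 0 -0.0005 0 0 0 255;0 0 0 0 0 0 255",
)

```text
time_s: 14.97
ee_pos: [0.5766, 0.1672, 0.0801]
eef_rot: [-3.14, -0.003, -0.132]
force: [-3.0, 3.5, 16.8]
grip_width: 0.0004
grip_force: 8.0
```

The TCP no longer goes down as the force rises, at z ≈ 80 mm: that is the stop. Release straight up and check.

>>> carry_out(
  motion="0 0 -0.0005 0 0 0 255;0 0 0 0 0 0 255;0 0 0.002 0 0 0 255;0 0 0.01 0 0 0 255;0 0 0.03 0 0 0 255;0 0 0.04 0 0 0 255;0 0 0.04 0 0 0 255;-0.03 0.02 0.01 0 0 0 255;-0.04 0.03 0 0 0 0 255;-0.04 0.03 0 0 0 0 255;-0.03 0.03 0 0 0 0 255;0 0 0 0 0 0 255;0 0 0 0 0 0 255",
)

```text
time_s: 16.05
ee_pos: [0.4486, 0.2668, 0.2104]
eef_rot: [-3.141, -0.0, -0.129]
force: [0.4, -0.2, 0.8]
grip_width: 0.0007
grip_force: 0.0
```

```bash
python3 m.py|head -3
python3 - <<'E'
from h import *
c=cam('top','t5.png');d=cam('side','s5.png')
a=cv2.resize(cv2.imread('pics/t5.png')[180:335,190:430],(600,388));b=cv2.resize(cv2.imread('pics/s5.png')[190:340,220:420],(200*2,300))
o=np.zeros((600,800,3),np.uint8);o[:300,:400]=b;o[300:600,:464]=cv2.resize(a,(464,300));cv2.imwrite('pics/e.png',o)
g=c['pixels'].astype(int);P=cloud(c);f=fix(P)
m=(g[...,0]>150)&(g[...,1]<70)&(g[...,2]<70)&(abs(f[...,0])<.04)&(f[...,1]>.13)&(f[...,1]<.26)
print(m.sum(),np.nanmin(f[m],0),np.nanmax(f[m],0),np.nanpercentile(P[m][:,2],[5,50,95]))
k=m&(abs(f[...,0])<.004)
print('slope',np.polyfit(f[k][:,1],P[k][:,2],1))
print(ctrl.get_obs()['force'])
E
```

```text
plate [ 231  209  178  123 8941] (0.540528416633606, -0.007763877511024475, (0.2893477976322174, 0.21438460052013397), 82.49956512451172) z 0.013001609612690146
head [ 283  209   97   87 6824] (0.5496922135353088, -0.023914068937301636, (0.1512749344110489, 0.13409247994422913), 82.42374420166016) z 0.05689568609033141
red 290 [0.57593512 0.16629125 0.07957005] [0.56992134 0.15438343 0.08449591] [ 0.60066105  0.19596881 -0.00158385]
358 [-0.00814209  0.16761231] [0.02042094 0.24820243] [0.07623921 0.08018826 0.08363959]
slope [-0.017195    0.08468821]
[ 0.13029323 -0.56513373 -0.02896346]
```

View pics/e.png

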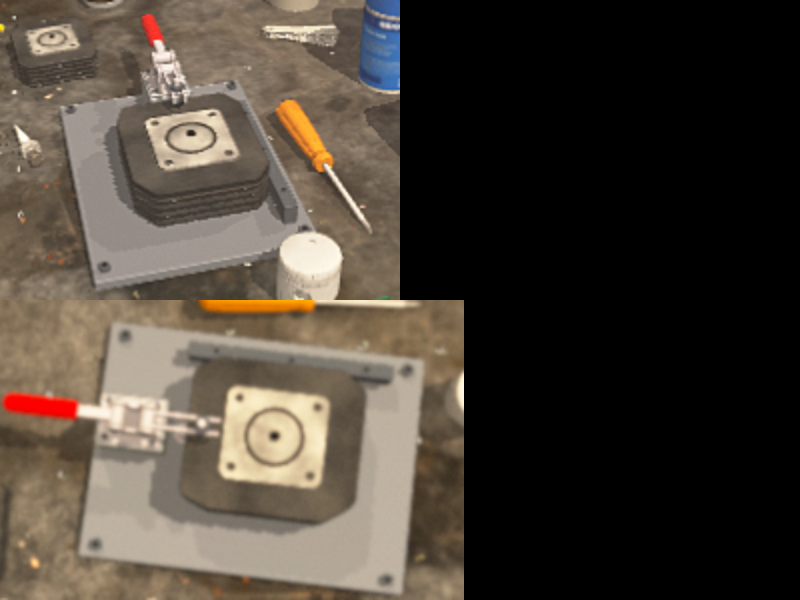

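The handle is level (slope ≈ 0, top at 80 mm). In the lower crop the clamp arm reaches over the head at (205,425), and the back is flush on the fence with the left end at the pin. Nothing else has moved, and the arm is clear.

```bash
python3 -c "
from station import ctrl;print(ctrl.hand_in())"
```

```text
the job is handed in; nothing more can be done
None
```

The job is handed in: the camera shows the head flush on the fence and against the end pin, with the clamp handle pressed fully down afterwards; the piston, spark plug and screwdriver were not touched, and the arm took about 16 s.

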